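# Shut the twin-lidded tablet box and hold up its outer lid for the stock count

### The arm

A 6-joint arm with a two-finger parallel gripper is mounted at the origin on the work surface. World frame = base frame: x ahead of the robot, y to its left, z up, the work surface at z = 0. Lengths are in m, angles in rad, forces in N, time in s.
With the tool pointing down it reaches from about 0.375 to 0.975 m from the base axis. Payload 3.8 kg.
Tool frame: the origin (TCP) lies midway between the tips of the shut fingers; the grasp point (between the pads) lies 19 mm behind it; z points along the fingers, y is the line along which they close (so a half turn about z gives the same grasp; the last joint's range is limited). The gripper opens to 85 mm and grips with 20 to 120 N. Pads are 22 mm wide; open, the fingers measure 114 mm over their backs; the gripper's body (76 mm by 85 mm) begins 54 mm behind the grasp point. The pads swing forward as they close: fully open they stand 13 mm farther back than shut.
Start: joints at [1.256, 0.264, 1.604, -0, 1.274, -0.037], TCP at [0.185, 0.649, 0.231] pointing down, gripper open.
Joint ranges: [-2.63, 2.63], [-0.94, 2.18], [0.31, 2.57], [-1.31, 4.45], [0, 2.66], [-2.55, 2.55]. Speed limits (rad/s): [2.57, 2.57, 3.14, 3.14, 3.14, 3.14].

### API

Orientations are given as a rotation vector (axis times angle).
In Python, from workcell import status, read_camera, workorder, masks_of gives the robot as it stands.
- The arm moves only by the tool drive_tool, never from a script. Its argument "rows" is a list of rows, each a list of 7 numbers: the turn, a rotation vector about the tool's x, y, z in degrees, then the shift along the tool's x, y, z in m, then the opening, from 0 (shut) to 1 (fully open). In form: [[ax, ay, az, tx, ty, tz, claw], ...]. A call has 1 to 8 rows; each row shifts and turns the commanded pose from where the row before left it, along the tool's axes as they then stand; what a row does not reach is not made up. A row lasts 1/12 s, in which the tool goes at most 41.7 mm and 7.16 degrees, less where a joint would pass 70% of its speed; a pose out of reach is approached as far as the arm can. A call is refused whole if a number of a shift passes 0.0417 or a number of a turn 7.16, either way. A call with a gripper value outside its range is refused whole. The fingers move at their own pace and stop on an object; "force" is the grip in N (left out, the last holds). Time passes only in rows, so rows that do not move let the fingers close. It gives the time, the measured TCP pose, the force, the opening and the grip force at its end, in the units of the state.
- status.read_state(): the state, without advancing time (a new reading comes with each control period).
- read_camera(name): name is "scene" or "top"; returns a dict with "color" (480x640x3 uint8, red, green, blue), "intrinsics" (3x3 intrinsics, pixels), "D" ([k1, k2, p1, p2, k3] as OpenCV has them; the pictures are not rectified), "world_from_camera" (4x4, takes a point from camera to world coordinates). Camera axes: x right, y up, looking along -z (the intrinsics and any distortion apply to the point x, -y, -z); pixel columns grow to the right and rows downward; lengths in m; the calibration is good to about 2 mm. A picture is of the moment at which its call begins. There is no depth.
- workorder.finish_job(): hands the job in; it is judged then, once.
Trained networks look in a picture, given as the dict that the camera call returned (one of the last four; its "shot" number tells which), for a name from the list of things; names that differ only in an ending like _2 or _b are one class to them, and where a whole thing is asked for, a point or a joint stands for the part that bears it (a point fixed in the world has none). Each returns a list of dicts, best first, with "score" (0 to 1); they miss things now and then, are a little off and sometimes report something else, mostly with a low value. They report only what shows in the picture. A call takes as long as a camera call.
- masks_of(picture, name): "mask" (480x640 bool, what is visible of it) and "bbox" ([left, top, right, bottom] in pixels, round what is visible of it).
The state is a dict: "time": time; "q": joint angles; "joint_vel": joint speeds; "joint_torque": joint torques, N m; "tool_pos": TCP position; "tcp_rot": TCP orientation; "wrist_force": force on the tool from outside, world axes, zero at the start; "torque": the same for the moment, N m; "width": opening from 0.0 (shut) to 1.0 (fully open); "grip_force": force on a finger pad.
Only numpy, scipy, OpenCV 4.12 (cv2) and the standard library are available. Lean on these libraries where they do the work, as an engineer would, in place of code of your own. Each camera call takes 0.05 s, during which the arm holds its last target. There are 200 camera calls.

### The job

The detergent-tablet box on the folding counter stands propped open: press its orange stay lever down until it clicks and stays down by itself, then lower the two lids together under control, without letting them drop, until both are fully shut. Then raise the outer lid alone by its black bar to about half open (45 to 50 degrees), leaving the clear inner lid shut so that the tablets can be counted through it, and finish while still holding the outer lid there. Do not knock the things standing around the box.

Things in the scene. Friction and masses are not known exactly. Their poses are not given: they have to be found in the camera images.
- tablet_box: Grey detergent-tablet box, fixed to the counter: 130 mm deep (its x), 200 mm wide (y), rim 93 mm high. Origin: centre of its underside; x points from its front to the hinge side at the back, y to its left seen from the front, z up. Both lids hang on one hinge axis along y at the back edge. The stay lever is on its right (-y) side.
- lid_hinge (a point): Middle of the hinge axis of both lids: 72 mm behind the box centre (box +x), 100 mm above the counter. Its axes are those of the box.
- outer_lid (a joint): Grey outer lid, rad: 0 shut, 1.57 upright, 1.85 its stop. Starts 1.60 to 1.85. About 0.4 kg with bar; falls shut from below about 1.3 if not held. Shut, its top is 112 mm above the counter and its front edge 70 mm before the box centre. Four pads under it push the inner lid ahead of it. With the stay lever up, the stay's pawl blocks it from going below about 1.5.
- inner_lid (a joint): Inner lid, rad, same axis and sense: 0 shut. Clear 120 x 186 mm panel, 4 mm thick, in a white frame, about 0.1 kg, no grip, nested under the outer lid. Stiff hinge: it stays where it is left and comes down only when pushed (about 1 N), as the outer lid's pads do; lifting the outer lid does not pull on it. Starts 1.45 to 1.56.
- lid_bar (a point): Black round bar on the outer lid's front edge, 12 mm thick, 98 mm clear between end brackets, parallel to the hinge, 33 mm clear of the lid's edge. This point: its middle; axes turn with the lid (shut: as the box's). 182 mm from the hinge axis; shut, it lies 110 mm before the box centre, 4 mm above the axis. Can be pinched from straight above at every lid angle and turns between the pads.
- stay_lever (a joint): Orange stay lever, rad: 0 up (start), 0.50 hard down. Turns on a rod along the box's x, 11 mm outside the right side wall, 45 mm above the counter; its pad is pressed downwards. About 3 N on the pad at first, up to about 12 N half way, then it clicks. Let go before about 0.4 it can spring back up; pressed beyond it stays down, at about 0.45. Down, the stay's pawl is clear of the lid.
- stay_pad (a point): Centre of the top of the lever's orange thumb pad, 40 mm (along the box's x) by 30 mm. It lies 38 mm in front of the box centre and about 158 mm to its right; about 67 mm above the counter when up, 45 mm held in the detent, 42 mm pressed hard down.
- softener: Bystander: blue softener bottle, 68 mm across, 190 mm high, standing to the left of the box. Origin: centre of its underside.
- dosing_cup: Bystander: white plastic cup, 68 mm across, 70 mm high, standing to the left of the box. Origin: centre of its underside.
- scrub_brush: Bystander: small wooden scrubbing brush, 125 x 45 x 34 mm, lying on the counter to the right of the box, beyond the lever. Origin: centre of its underside.

How it is judged:
On the way, in this order (a step that is already met when the one before it is completed fails the run):
1. the stay lever is down in its detent, the lids still up (value of joint stay_lever above 0.4 rad and value of joint outer_lid above 1.3 rad), for 0.3 s.
2. both lids are shut, the outer one on the inner one (value of joint outer_lid below 0.06 rad and value of joint inner_lid below 0.05 rad), for 0.2 s.
3. the outer lid comes up alone while the inner lid stays shut (value of joint outer_lid between 0.2 and 0.55 rad and value of joint inner_lid below 0.05 rad), for 0.1 s.
At the end, for the whole second after the job is handed in: The fingers hold the outer lid still by its bar, between 0.6 and 1.1 rad (34 to 63 degrees) open, the inner lid is shut (below 0.05 rad) and the stay lever is down in its detent (above 0.4 rad) (value of joint outer_lid between 0.6 and 1.1 rad and velocity of joint outer_lid between -0.15 and 0.15 rad/s and contact force between the fingers and outer_lid_c9 above 0.5 N and value of joint inner_lid below 0.05 rad and value of joint stay_lever above 0.4 rad); the arm keeps its last pose, push and grip.
It fails at once if the lids are let drop (the outer lid falls shut faster than 2.5 rad/s) (velocity of joint outer_lid below -2.5 rad/s).
It fails at once if a bystander is knocked over or pushed away by more than 3 cm (distance of any of softener, dosing_cup, scrub_brush from where it was at the start of the episode above 0.03 m or angle between any of softener, dosing_cup's own z axis and vertical above 0.5 rad).
It also fails if it takes over 51 s, if anything falls off the work surface, if the arm or the gripper's body presses on something with over 40 N, if the wrist force passes 120 N, or if a joint passes its speed limit or range.

## Working session

There is one attempt and no reset: what is moved stays moved. The work goes in short steps, Python scripts to look and compute and a tool call to move; the robot and the scene stay as the last step left them, time stands still between calls to the robot, and variables do not carry over. Pictures are saved under pics/ and viewed, at most 10 in all, crops included, and the job is handed in when it is done.

Besides the shell and the picture viewer there is one more tool, called after ">>>" as name(argument=value, ...) on one line, values as JSON. drive_tool: Moves the arm, as the interface text tells. Its arguments: {"type":"object","properties":{"rows":{"type":"array"},"force":{"type":"number"}},"required":["rows"]}

```bash
mkdir -p pics; cat > h.py <<'E'
import numpy as np, cv2
from workcell import status, read_camera, workorder, masks_of
def ray(p,uv):
    u=cv2.undistortPoints(np.array(uv,float).reshape(-1,1,2),np.array(p['intrinsics']),np.array(p['D'])).reshape(-1,2)
    T=np.array(p['world_from_camera']); d=np.c_[u[:,0],-u[:,1],-np.ones(len(u))]@T[:3,:3].T
    return T[:3,3],d
def at_z(p,uv,z):
    o,d=ray(p,uv); return o+d*((z-o[2])/d[:,2])[:,None]
def tri(p1,a,p2,b):
    o1,d1=ray(p1,[a]);o2,d2=ray(p2,[b]);A=np.c_[d1[0],-d2[0]]
    s=np.linalg.lstsq(A,o2-o1,rcond=None)[0];x=o1+d1[0]*s[0];y=o2+d2[0]*s[1]
    return (x+y)/2,np.linalg.norm(x-y)
def proj(p,X):
    T=np.linalg.inv(np.array(p['world_from_camera']));c=np.atleast_2d(X)@T[:3,:3].T+T[:3,3]
    c=c*[1,-1,-1]
    return cv2.projectPoints(c,np.zeros(3),np.zeros(3),np.array(p['intrinsics']),np.array(p['D']))[0].reshape(-1,2)
E
python3 - <<'E'
from h import *
P={n:read_camera(n) for n in('scene','top')}
for n,p in P.items():
    cv2.imwrite(f'pics/{n}0.png',p['color'][:,:,::-1]); print(n,np.round(p['world_from_camera'],3).tolist())
    for t in['tablet_box','outer_lid','inner_lid','lid_bar','stay_lever','stay_pad','softener','dosing_cup','scrub_brush']:
        for r in masks_of(p,t)[:2]:
            m=r['mask']; print(t,round(r['score'],2),np.round(r['bbox']).tolist(),np.round(np.argwhere(m).mean(0)[::-1],1), m.sum())
print(status.read_state())
E
```

```text
scene [[-0.111, -0.89, 0.442, 0.968], [0.994, -0.104, 0.04, 0.049], [0.011, 0.443, 0.896, 0.939], [0.0, 0.0, 0.0, 1.0]]
tablet_box 0.6 [236.0, 205.0, 410.0, 308.0] [321.3 252.8] 8406
outer_lid 0.84 [282.0, 236.0, 406.0, 296.0] [343.9 267.6] 1772
inner_lid 0.66 [286.0, 220.0, 384.0, 279.0] [335.2 249.3] 2524
lid_bar 0.76 [281.0, 241.0, 406.0, 298.0] [343.  267.9] 1862
lid_bar 0.49 [234.0, 206.0, 409.0, 308.0] [321.3 252.4] 8215
stay_lever 0.63 [237.0, 246.0, 290.0, 310.0] [260.4 266.9] 589
stay_pad 0.86 [235.0, 247.0, 289.0, 310.0] [258.6 265.8] 530
softener 0.68 [409.0, 212.0, 455.0, 271.0] [431.6 241.1] 1745
dosing_cup 0.55 [382.0, 191.0, 416.0, 226.0] [397.7 207.1] 934
scrub_brush 0.63 [178.0, 253.0, 207.0, 309.0] [190.4 280. ] 1142
top [[-0.008, 0.999, -0.043, 0.498], [-1.0, -0.007, 0.022, 0.018], [0.022, 0.044, 0.999, 1.249], [0.0, 0.0, 0.0, 1.0]]
tablet_box 0.76 [209.0, 143.0, 380.0, 278.0] [287.7 208.2] 11408
outer_lid 0.59 [215.0, 139.0, 327.0, 224.0] [268.7 177.9] 4188
outer_lid 0.55 [166.0, 230.0, 209.0, 264.0] [186.3 247.1] 1144
inner_lid 0.79 [236.0, 176.0, 325.0, 221.0] [
[... 572 characters left out ...]
] 11528
{'time': 1.0, 'q': array([ 1.25611584e+00,  2.63883237e-01,  1.60397980e+00,  3.42424554e-06,
        1.27365528e+00, -3.68833769e-02]), 'joint_vel': array([ 1.91884809e-05, -4.66799944e-04,  6.00615929e-05, -4.69467765e-04,
       -2.16381626e-04, -1.89856840e-03]), 'joint_torque': array([ 9.22134423e-04, -5.15077722e+01, -3.67741084e+01,  7.97950497e-05,
        5.20118592e-04,  1.41759287e-06]), 'tool_pos': array([0.18510701, 0.64914476, 0.23130196]), 'tcp_rot': array([4.34961129e-01, 3.11132637e+00, 1.15863367e-04]), 'wrist_force': array([-0.64004818,  0.11920446, -0.25538148]), 'torque': array([0.05017603, 0.0631819 , 0.00253801]), 'grip_force': 0.0, 'width': 0.9968427959150535}
```

View pics/scene0.png

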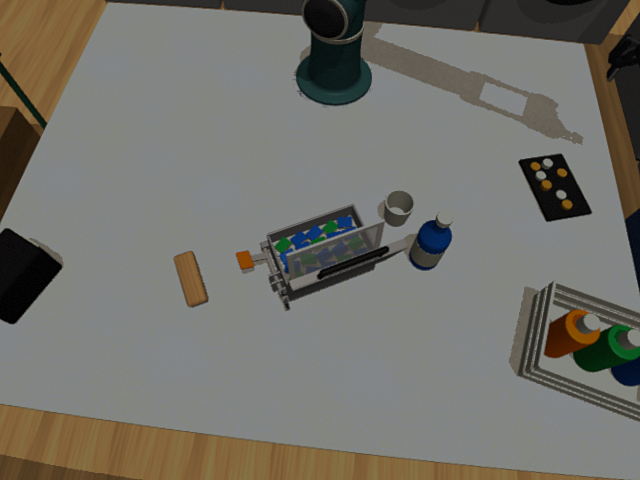

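View pics/top0.png

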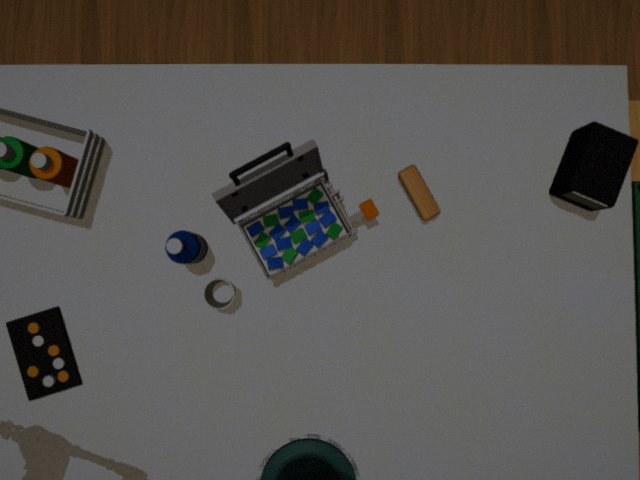

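The scene shows the box front facing the robot and yawed about 28°. The orange pad is at scene (245,261) and top (369,209), and the black bar is at scene (320–387,275–250) and top (232–290,179–147). Next I'll measure these by colour.

```bash
cat >> h.py <<'E'
def colour(p,lo,hi,box):
    h=cv2.cvtColor(p['color'],cv2.COLOR_RGB2HSV);m=cv2.inRange(h,np.array(lo),np.array(hi))
    k=np.zeros_like(m);l,t,r,b=box;k[t:b,l:r]=m[t:b,l:r]
    n,L,s,c=cv2.connectedComponentsWithStats(k);i=1+np.argmax(s[1:,4]);return (L==i),c[i],s[i]
E
python3 - <<'E'
from h import *
S=read_camera('scene');T=read_camera('top')
a=colour(S,(5,150,60),(20,255,255),(225,235,262,285));b=colour(T,(5,150,60),(20,255,255),(350,190,385,230))
print(a[1],a[2],b[1],b[2]); print('pad',tri(S,a[1],T,b[1]), at_z(T,[b[1]],.067))
def ends(m):
    (c,w,ang)=cv2.minAreaRect(np.argwhere(m)[:,::-1].astype(np.float32));bx=cv2.boxPoints((c,w,ang))
    e=bx[np.argsort(bx[:,0])];return e[:2].mean(0),e[2:].mean(0),c,w
for n,p,bx in(('s',S,(300,235,400,295)),('t',T,(222,135,300,190))):
    m=colour(p,(0,0,0),(180,255,32),bx);print(n,m[1],m[2],ends(m[0]))
def crop(p,l,t,w,h): return cv2.resize(p['color'][t:t+h,l:l+w,::-1],None,fx=4,fy=4,interpolation=cv2.INTER_CUBIC)
f=lambda i:cv2.convertScaleAbs(i,alpha=1.5)
cv2.imwrite('pics/cs.png',f(crop(S,230,190,190,125)));cv2.imwrite('pics/ct.png',f(crop(T,205,132,185,150)))
E
```

```text
[244.39285714 259.44642857] [236 251  18  18 224] [368.53036437 209.36437247] [359 199  20  22 247]
pad (array([ 0.60968043, -0.13259019,  0.06783611]), np.float64(0.0005928713219689604)) [[ 0.60980936 -0.1329923   0.067     ]]
s [352.71457086 261.55888224] [318 247  71  32 501] (array([317.00677, 275.33643], dtype=float32), array([388.28296, 248.75885], dtype=float32), (352.6448669433594, 262.0476379394531), (7.781698226928711, 76.0700912475586))
t [278.09176225 177.96976017] [239 157  61  33 959] (array([244.3081 , 198.81995], dtype=float32), array([304.1272 , 166.48529], dtype=float32), (274.2176513671875, 182.65261840820312), (22.515729904174805, 67.99893188476562))
```

View pics/cs.png

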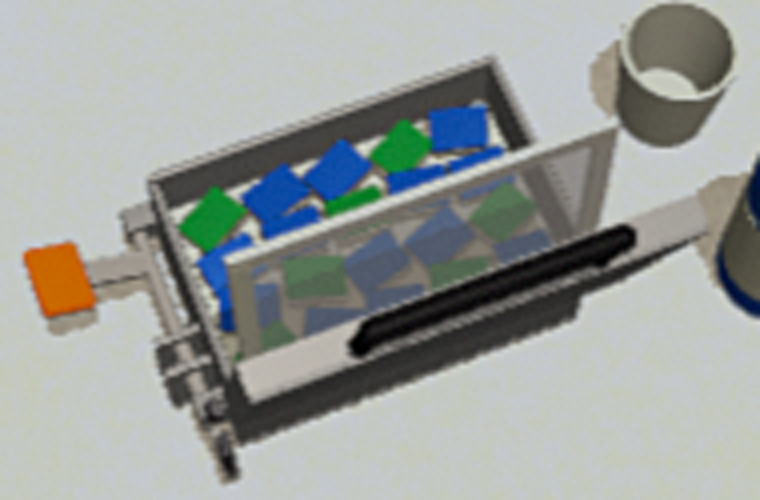

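View pics/ct.png

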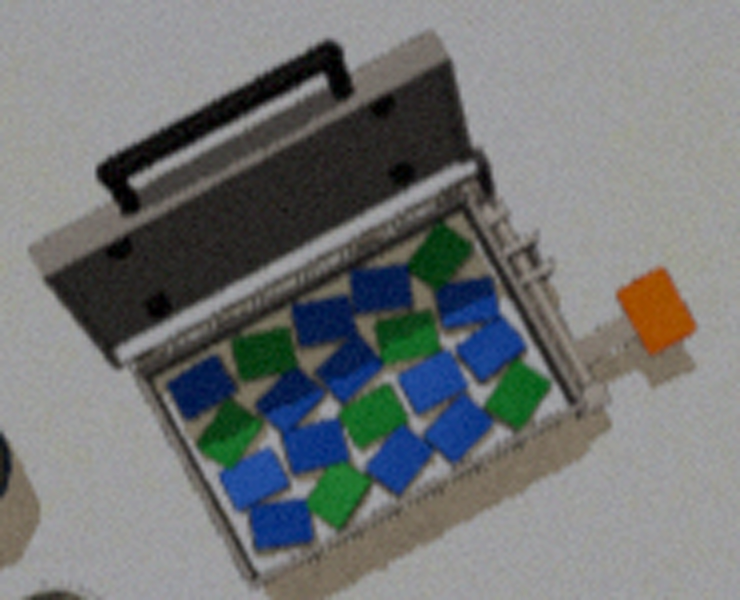

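The scene crop puts the bar's ends at full-image (320,274.5) and (387.5,249.3), and the front rim corners at (268,235) and (353,205). The top crop puts the bar's ends at (231.3,175) and (288.3,144), and the front rim corners at (268.3,277.5) and (349.5,234).

```bash
python3 - <<'E'
from h import *
from scipy.optimize import least_squares
S=read_camera('scene');T=read_camera('top')
pr=lambda n,a,b:print(n,*[np.round(v,4) for v in tri(S,a,T,b)])
pr('barR',(320,274.5),(288.3,144));pr('barL',(387.5,249.3),(231.3,175))
pr('FR',(268,235),(349.5,234));pr('FL',(353,205),(268.3,277.5))
# fit box x,y,yaw,lid angle
def W(v,b):
    c,s=np.cos(v[2]),np.sin(v[2]);b=np.atleast_2d(b);return np.c_[v[0]+c*b[:,0]-s*b[:,1],v[1]+s*b[:,0]+c*b[:,1],b[:,2]]
def pts(v,h):
    a=v[3];r=.182;e=np.arctan2(.004,.182);x=.072-r*np.cos(a+e);z=.1+r*np.sin(a+e)
    return W(v,[[x,-h,z],[x,h,z],[-.065,-.1,.093],[-.065,.1,.093],[-.038,-.158,.067]])
ps=np.array([(320,274.5),(387.5,249.3),(268,235),(353,205),(244.4,259.4)]);pt=np.array([(288.3,144),(231.3,175),(349.5,234),(268.3,277.5),(368.5,209.4)])
f=lambda v:np.r_[(proj(S,pts(v,v[4]))-ps).ravel(),(proj(T,pts(v,v[4]))-pt).ravel()]
r=least_squares(f,[.62,0,.5,1.7,.06]);print(r.x,np.round(r.fun,1))
v=r.x
for a in (v[3],1.3,.8,0):
    w=v.copy();w[3]=a;print(a,pts(w,0)[0])
print('pad',pts(v,0)[4])
for n,(x,z) in{'softener':((185.9,247.3),.1)}.items():print(n,at_z(T,[x],z))
print(at_z(T,[(181,247)],.19),at_z(T,[(220,293)],.07),at_z(T,[(418.5,193)],.034))
for u in [(398,170),(415,165),(441,212),(428,221)]:print('br',at_z(T,[u],.034)[0])
E
```

```text
barR [0.7066 0.0337 0.2754] 0.0009
barL [0.6518 0.1355 0.2772] 0.0023
FR [ 0.5564 -0.0896  0.0861] 0.0006
FL [0.4669 0.0813 0.093 ] 0.0023
[0.56930365 0.02627943 0.48880258 1.83965991 0.0581027 ] [ 0.1 -0.  -0.7  0.7 -2.  -0.5  0.8 -0.7  0.6  0.4  0.5  0.3 -0.7  0.3
  1.6 -1.4 -1.9  1.  -0.9 -0.1]
1.8396599123234179 [0.67894999 0.08459495 0.27435671]
1.3 [0.593301   0.03904244 0.27639499]
0.8 [0.52348024 0.0019082  0.23331344]
0 [ 0.47222391 -0.02535253  0.10399903]
pad [ 0.60994552 -0.13106172  0.067     ]
softener [[0.53050868 0.24891677 0.1       ]]
[[0.5285888  0.24011891 0.19      ]] [[0.43456653 0.18317447 0.07      ]] [[ 0.64856247 -0.24822689  0.034     ]]
br [ 0.69977646 -0.20356863  0.034     ]
br [ 0.71078652 -0.24150142  0.034     ]
br [ 0.60626564 -0.2974434   0.034     ]
br [ 0.58654374 -0.26824126  0.034     ]
```

Measured box pose: (0.569, 0.026), yaw 0.489, outer lid about 1.84 rad. The pad is at (0.610, −0.132, 0.067) from two views, and the text's 67 mm agrees. First I'll turn the tool to the box's axes while lifting, and shut the fingers.

>>> drive_tool(rows=[[0,0,6.58,0,0,-0.015,0],[0,0,6.58,0,0,-0.015,0],[0,0,6.58,0,0,-0.015,0],[0,0,6.58,0,0,-0.015,0],[0,0,6.58,0,0,-0.015,0],[0,0,6.58,0,0,-0.015,0],[0,0,6.58,0,0,-0.015,0],[0,0,0,-0.02,0,0,0]], force=40)

```text
time: 1.87
tool_pos: [0.1936, 0.6347, 0.3401]
tcp_rot: [-1.62, -2.688, -0.01]
wrist_force: [0.7, 0.0, 0.9]
width: -0.003
grip_force: 0.0
```

>>> drive_tool(rows=[[0,0,0,-0.037,0,0,0],[0,0,0,-0.037,0,0,0],[0,0,0,-0.037,0,0,0],[0,0,0,-0.037,0,0,0],[0,0,0,-0.037,0,0,0],[0,0,0,-0.037,0,0,0],[0,0,0,-0.037,0,0,0],[0,0,0,-0.037,0,0,0]])

```text
time: 2.53
tool_pos: [0.334, 0.3685, 0.3365]
tcp_rot: [1.617, 2.693, 0.001]
wrist_force: [0.9, -0.4, 0.0]
width: -0.004
grip_force: 0.0
```

>>> drive_tool(rows=[[0,0,0,-0.037,0,0,0],[0,0,0,-0.037,0,0,0],[0,0,0,-0.037,0,0,0],[0,0,0,-0.037,0,0,0],[0,0,0,-0.037,0,0,0],[0,0,0,-0.037,0,0,0],[0,0,0,-0.037,0,0,0],[0,0,0,-0.037,0,0,0]])

```text
time: 3.2
tool_pos: [0.4731, 0.1071, 0.3367]
tcp_rot: [1.617, 2.692, 0.001]
wrist_force: [0.3, 1.1, 0.4]
width: 0.002
grip_force: 0.0
```

>>> drive_tool(rows=[[0,0,0,-0.037,0,0,0],[0,0,0,-0.037,0,0,0],[0,0,0,-0.037,0,0,0],[0,0,0,-0.037,0,0,0],[0,0,0,-0.037,0,0,0],[0,0,0,-0.037,0,0,0],[0,0,0,-0.037,0,0,0],[0,0,0,-0.01,0,0,0]])

```text
time: 3.87
tool_pos: [0.6006, -0.1333, 0.3356]
tcp_rot: [1.621, 2.689, -0.003]
wrist_force: [0.7, 0.6, -0.5]
width: -0.001
grip_force: 0.0
```

>>> drive_tool(rows=[[0,0,0,0,0,0,0],[0,0,0,0,0,0,0]])

```text
time: 4.03
tool_pos: [0.5988, -0.1287, 0.3358]
tcp_rot: [-1.618, -2.691, -0.0]
wrist_force: [-0.2, 0.7, 0.2]
width: -0.003
grip_force: 0.0
```

>>> drive_tool(rows=[[0,0,0,-0.007,0.008,0.02,0],[0,0,0,0,0,0.036,0],[0,0,0,0,0,0.036,0],[0,0,0,0,0,0.036,0],[0,0,0,0,0,0.036,0],[0,0,0,0,0,0.036,0],[0,0,0,0,0,0.036,0],[0,0,0,0,0,0.015,0]])

```text
time: 4.7
tool_pos: [0.6051, -0.1279, 0.0801]
tcp_rot: [-1.611, -2.688, 0.003]
wrist_force: [-1.0, 0.1, -0.4]
width: -0.003
grip_force: 0.0
```

>>> drive_tool(rows=[[0,0,0,0,0,0.008,0],[0,0,0,0,0,0.005,0],[0,0,0,0,0,0.005,0],[0,0,0,0,0,0.005,0],[0,0,0,0,0,0.005,0],[0,0,0,0,0,0.003,0],[0,0,0,0,0,0,0]])

```text
time: 5.28
tool_pos: [0.6119, -0.1324, 0.0567]
tcp_rot: [1.614, 2.688, 0.001]
wrist_force: [-0.1, -2.3, 4.6]
width: -0.002
grip_force: 2.0
```

>>> drive_tool(rows=[[0,0,0,0,0,0.003,0],[0,0,0,0,0,0.003,0],[0,0,0,0,0,0.003,0],[0,0,0,0,0,0.003,0],[0,0,0,0,0,0,0]])

```text
time: 5.7
tool_pos: [0.6118, -0.1322, 0.0437]
tcp_rot: [1.615, 2.688, 0.002]
wrist_force: [3.0, -4.2, 3.4]
width: -0.005
grip_force: 2.7
```

>>> drive_tool(rows=[[0,0,0,0,0,0.002,0],[0,0,0,0,0,0.002,0],[0,0,0,0,0,0,0]])

```text
time: 5.95
tool_pos: [0.6121, -0.1321, 0.0429]
tcp_rot: [1.615, 2.689, 0.001]
wrist_force: [-3.4, -3.2, 20.1]
width: 0.003
grip_force: 10.3
```

>>> drive_tool(rows=[[0,0,0,0,0,-0.01,0],[0,0,0,0,0,-0.03,0],[0,0,0,0,0,-0.041,0.5],[0,0,0,0,0,-0.041,1],[0,0,0,0,0,-0.041,1],[0,0,0,0,0,-0.041,1],[0,0,0,0,0,-0.041,1],[0,0,0,0,0,-0.041,1]])

```text
time: 6.62
tool_pos: [0.6081, -0.1299, 0.3251]
tcp_rot: [-1.615, -2.691, -0.001]
wrist_force: [0.2, -1.0, 0.4]
width: 0.848
grip_force: 0.0
```

>>> drive_tool(rows=[[0,0,0,0,0,-0.032,1],[0,0,0,0,0,0,1]])

```text
time: 6.78
tool_pos: [0.6119, -0.1308, 0.3654]
tcp_rot: [1.611, 2.684, 0.007]
wrist_force: [0.7, -0.7, 1.2]
width: 1.004
grip_force: 0.0
```

```bash
python3 - <<'E'
from h import *
S=read_camera('scene')
a=colour(S,(5,150,60),(20,255,255),(225,235,262,285));print(a[1],a[2]);
for z in(.067,.045,.042):print(z,proj(S,[.610,-.132,z]))
s=status.read_state();print(s['tool_pos'],s['width'],s['time'])
D=np.array([.679,.085,.2755])-s['tool_pos'];y=.489;print(D@[-np.sin(y),np.cos(y),0],D@[np.cos(y),np.sin(y),0],-D[2])
E
```

```text
[244.24561404 264.09210526] [236 255  17  20 228]
0.067 [[244.55272053 259.77236976]]
0.045 [[245.89983459 263.86441155]]
0.042 [[246.0793376  264.40950096]]
[ 0.6109458  -0.13063562  0.36145037] 0.9995872315387009 6.8333
0.1583957730310277 0.16137184913603672 0.08595037190786436
```

>>> drive_tool(rows=[[0,0,0,0.0264,0.0269,0,1],[0,0,0,0.0264,0.0269,0,1],[0,0,0,0.0264,0.0269,0,1],[0,0,0,0.0264,0.0269,0,1],[0,0,0,0.0264,0.0269,0,1],[0,0,0,0.0264,0.0269,0,1],[0,0,0,0,0,0,1],[0,0,0,0,0,0.02,1]])

```text
time: 7.5
tool_pos: [0.6783, 0.0879, 0.3375]
tcp_rot: [1.611, 2.695, 0.004]
wrist_force: [1.9, -0.3, 1.5]
width: 1.004
grip_force: 0.0
```

```bash
python3 - <<'E'
from h import *
S=read_camera('scene');T=read_camera('top')
def crop(p,l,t,w,h): return cv2.convertScaleAbs(cv2.resize(p['color'][t:t+h,l:l+w,::-1],None,fx=4,fy=4),alpha=1.5)
cv2.imwrite('pics/g1.png',crop(S,230,180,190,140))
s=status.read_state();print(s['tool_pos'],s['tcp_rot'],s['width'],s['time'])
D=np.array([.679,.085,.2755])-s['tool_pos'];y=.489;print(D@[-np.sin(y),np.cos(y),0],D@[np.cos(y),np.sin(y),0],-D[2])
E
```

```text
[0.67476251 0.08549825 0.33001548] [-1.61089766 -2.68702127  0.00891747] 0.9979664027595505 7.6
-0.0024303898626867678 0.0035068175768910967 0.05451548458375799
```

View pics/g1.png

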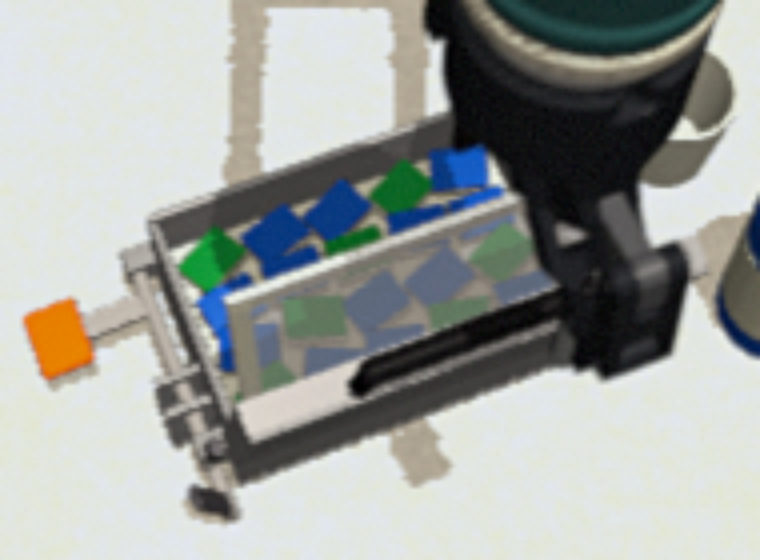

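```bash
python3 - <<'E'
from h import *
S=read_camera('scene');T=read_camera('top')
s=status.read_state();print(s['tool_pos'])
X=np.array([[.677,.087,.333],[.677,.087,.36],[.679,.085,.2755],[.6518,.1355,.2772]])
print(proj(S,X),proj(T,X))
p=tri(S,(353.75,261.9),T,(259.8,159.5));print(p)
y=colour(T,(0,0,0),(180,255,32),(200,100,330,210));print(y[1],y[2])
cv2.imwrite('pics/g2.png',cv2.convertScaleAbs(cv2.resize(T['color'][120:270,195:385,::-1],None,fx=4,fy=4),alpha=1.5))
E
```

```text
[0.67594927 0.08447604 0.33345035]
[[359.03193986 245.46230422]
 [360.84393249 237.40576551]
 [354.22961177 261.83498348]
 [386.79161087 249.28165496]] [[255.86817393 154.42882827]
 [254.59616488 151.18061545]
 [259.47851289 159.61906371]
 [230.61760718 174.95529987]]
(array([0.67920558, 0.08434017, 0.27552399]), np.float64(0.0001845414425712367))
[244.30413455 123.55676244] [ 200  100   92   52 2854]
```

View pics/g2.png

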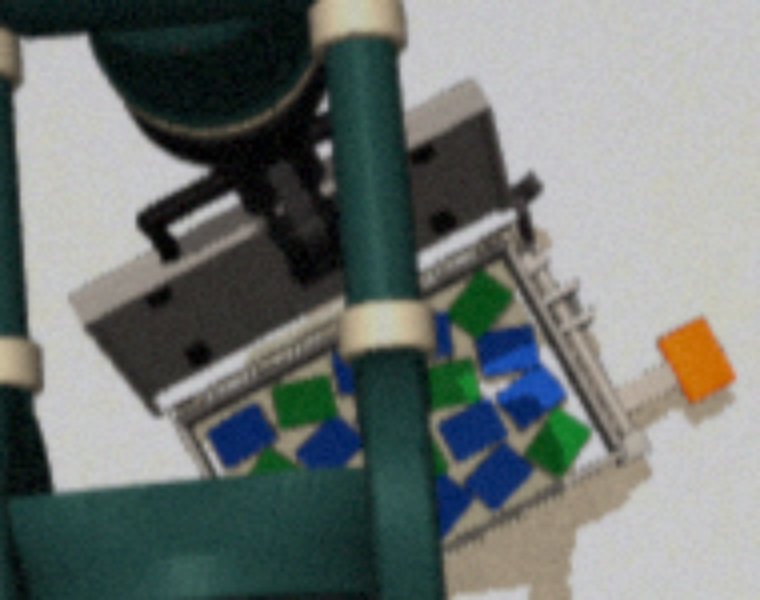

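The front finger is at top (270,177), which is where it should be for a tool centred over the bar's middle at (259.8,159.5). I'll descend and pinch.

>>> drive_tool(rows=[[0,0,0,-0.001,0.003,0.02,1],[0,0,0,0,0,0.02,1],[0,0,0,0,0,0.02,1],[0,0,0,0,0,0.016,1],[0,0,0,0,0,0,1]])

```text
time: 8.12
tool_pos: [0.6781, 0.0841, 0.2559]
tcp_rot: [-1.616, -2.687, 0.007]
wrist_force: [-0.7, -0.2, -1.3]
width: 1.001
grip_force: 0.0
```

>>> drive_tool(rows=[[0,0,0,0,0,0,0.3],[0,0,0,0,0,0,0],[0,0,0,0,0,0,0],[0,0,0,0,0,0,0],[0,0,0,0,0,0,0],[0,0,0,0,0,0,0]], force=40)

```text
time: 8.62
tool_pos: [0.6783, 0.0837, 0.2616]
tcp_rot: [-1.616, -2.691, 0.009]
wrist_force: [-20.9, -10.2, 13.3]
width: 0.145
grip_force: 11.4
```

The grip is at 12.3 mm, which matches the bar. Next, the arc increments.

```bash
python3 - <<'E'
import numpy as np
a=np.r_[np.linspace(1.84,.2,25),np.linspace(.2,0,9)[1:]]+.022
d=np.diff(np.c_[-.182*np.cos(a),-.182*np.sin(a)],axis=0)
for i,r in enumerate(d):print(i,round(a[i+1]-.022,2),np.round(r,4))
E
```

```text
0 1.77 [-0.012  -0.0032]
1 1.7 [-0.0122 -0.0023]
2 1.64 [-0.0123 -0.0015]
3 1.57 [-0.0124 -0.0006]
4 1.5 [-0.0124  0.0002]
5 1.43 [-0.0124  0.0011]
6 1.36 [-0.0123  0.0019]
7 1.29 [-0.0121  0.0027]
8 1.23 [-0.0119  0.0036]
9 1.16 [-0.0116  0.0044]
10 1.09 [-0.0113  0.0051]
11 1.02 [-0.0109  0.0059]
12 0.95 [-0.0105  0.0066]
13 0.88 [-0.01    0.0073]
14 0.82 [-0.0095  0.008 ]
15 0.75 [-0.0089  0.0086]
16 0.68 [-0.0083  0.0092]
17 0.61 [-0.0077  0.0098]
18 0.54 [-0.007   0.0103]
19 0.47 [-0.0063  0.0107]
20 0.4 [-0.0055  0.0111]
21 0.34 [-0.0048  0.0115]
22 0.27 [-0.004   0.0118]
23 0.2 [-0.0032  0.012 ]
24 0.18 [-0.0009  0.0045]
25 0.15 [-0.0008  0.0045]
26 0.12 [-0.0007  0.0045]
27 0.1 [-0.0006  0.0045]
28 0.08 [-0.0005  0.0045]
29 0.05 [-0.0004  0.0045]
30 0.02 [-0.0003  0.0045]
31 0.0 [-0.0002  0.0045]
```

>>> drive_tool(rows=[[0,0,0,0,-0.012,-0.003,0],[0,0,0,0,-0.012,-0.002,0],[0,0,0,0,-0.012,-0.002,0],[0,0,0,0,0,0,0]], force=30)

```text
time: 8.95
tool_pos: [0.6481, 0.0674, 0.2696]
tcp_rot: [1.617, 2.691, 0.002]
wrist_force: [0.4, 0.1, 6.7]
width: 0.126
grip_force: 30.1
```

```bash
cat > k.py <<'E'
from h import *
s=status.read_state();y=.489
h=np.array([.5693+.072*np.cos(y),.0263+.072*np.sin(y),.1])
D=s['tool_pos']+[0,0,.019]-h;x=D@[np.cos(y),np.sin(y),0];F=s['wrist_force']
print(s['time'],'pos',s['tool_pos'],'x',x,'z',D[2],'side',D@[-np.sin(y),np.cos(y),0],'ang',np.arctan2(D[2],-x)-.022,'r',np.hypot(x,D[2]),'Fx',F@[np.cos(y),np.sin(y),0],'Fz',F[2],s['width'],s['grip_force'])
E
python3 k.py
```

```text
8.95 pos [0.64805622 0.0674175  0.26959527] x 0.016840897364202877 z 0.18859526506625338 side -0.0006965524076535425 ang 1.6378566112886945 r 0.18934568870043486 Fx 0.4378455622953834 Fz 6.670131240775032 0.12574403372122667 30.05008041858673
```

>>> drive_tool(rows=[[0,0,0,0,-0.0124,-0.0006,0],[0,0,0,0,-0.0124,0,0],[0,0,0,0,-0.0124,0.001,0],[0,0,0,0,-0.0123,0.002,0],[0,0,0,0,-0.0121,0.0027,0],[0,0,0,0,0,0,0]])

```text
time: 9.45
tool_pos: [0.5933, 0.0379, 0.2643]
tcp_rot: [1.617, 2.691, -0.001]
wrist_force: [-1.1, -2.4, 9.1]
width: 0.126
grip_force: 31.6
```

```bash
python3 k.py
```

```text
9.45 pos [0.59329701 0.03787103 0.26427762] x -0.04537995161210107 z 0.1832776152893222 side -0.0010574973570081254 ang 1.3060756309143042 r 0.1888121401670386 Fx -2.0672387207983434 Fz 9.071532488273428 0.12590838163281767 31.648126244544983
```

>>> drive_tool(rows=[[0,0,0,0,-0.0119,0.0028,0],[0,0,0,0,-0.0116,0.004,0],[0,0,0,0,-0.0113,0.005,0],[0,0,0,0,-0.0109,0.006,0],[0,0,0,0,-0.0105,0.0066,0],[0,0,0,0,-0.01,0.0073,0],[0,0,0,0,-0.0095,0.008,0],[0,0,0,0,0,0,0]])

```text
time: 10.12
tool_pos: [0.5247, 0.001, 0.2216]
tcp_rot: [-1.617, -2.692, 0.009]
wrist_force: [-2.7, -6.8, 6.3]
width: 0.125
grip_force: 33.3
```

```bash
python3 k.py
```

```text
10.1167 pos [0.52468632 0.00095971 0.22157196] x -0.12328852204960418 z 0.14057196253110124 side -0.0014135072670451235 ang 0.8288069173159136 r 0.18697736846747273 Fx -5.5927778952461145 Fz 6.272802537269764 0.12501091186064478 33.29987704753876
```

>>> drive_tool(rows=[[0,0,0,0,-0.0089,0.0086,0],[0,0,0,0,-0.0083,0.0092,0],[0,0,0,0,-0.0077,0.0098,0],[0,0,0,0,-0.007,0.0103,0],[0,0,0,0,-0.0063,0.0107,0],[0,0,0,0,-0.0055,0.011,0],[0,0,0,0,0,0,0]])

```text
time: 10.7
tool_pos: [0.4853, -0.0203, 0.1603]
tcp_rot: [-1.615, -2.692, 0.014]
wrist_force: [-4.4, -11.1, 3.8]
width: 0.126
grip_force: 34.7
```

```bash
python3 k.py
```

```text
10.7 pos [ 0.48527608 -0.02027197  0.16032059] x -0.16805344485560916 z 0.07932059324941085 side -0.001644197916650006 ang 0.418994682304948 r 0.1858324967309963 Fx -9.143981906945095 Fz 3.8399331476679657 0.12625317117036444 34.7326523065567
```

>>> drive_tool(rows=[[0,0,0,-0.001,-0.006,0.0115,0],[0,0,0,-0.001,-0.0045,0.0118,0],[0,0,0,0,-0.0032,0.012,0],[0,0,0,0,-0.0009,0.0045,0],[0,0,0,0,-0.0008,0.0045,0],[0,0,0,0,-0.0007,0.0045,0],[0,0,0,0,-0.0006,0.0045,0],[0,0,0,0,0,0,0]])

```text
time: 11.37
tool_pos: [0.4714, -0.0278, 0.1072]
tcp_rot: [-1.614, -2.689, 0.009]
wrist_force: [-5.1, -6.4, 0.4]
width: 0.128
grip_force: 35.7
```

```bash
python3 k.py
```

```text
11.3667 pos [ 0.47143016 -0.0277665   0.10720262] x -0.1837971674408969 z 0.0262026152000166 side -0.0017563699027261792 ang 0.11960846076066459 r 0.18565552995431414 Fx -7.510395061435053 Fz 0.3634339117254352 0.1281077442793657 35.69702982902527
```

>>> drive_tool(rows=[[0,0,0,0,-0.0015,0.004,0],[0,0,0,0,-0.0004,0.004,0],[0,0,0,0,0,0.004,0],[0,0,0,0,0,0.003,0],[0,0,0,0,0,0,0]])

```text
time: 11.78
tool_pos: [0.4701, -0.0285, 0.0925]
tcp_rot: [-1.614, -2.69, 0.008]
wrist_force: [-3.6, -4.7, -0.0]
width: 0.127
grip_force: 36.0
```

```bash
python3 k.py
```

```text
11.7833 pos [ 0.47007318 -0.02849114  0.09245016] x -0.18533550753091482 z 0.011450158741181965 side -0.001758653931702936 ang 0.03970228412608718 r 0.18568887012134047 Fx -5.403856277939484 Fz -0.018429129305847503 0.1265980955036739 35.986894369125366
```

>>> drive_tool(rows=[[0,0,0,0,0,0.003,0],[0,0,0,0,0,0.003,0],[0,0,0,0,0,0,0]])

```text
time: 12.03
tool_pos: [0.4698, -0.0286, 0.0864]
tcp_rot: [-1.614, -2.69, 0.009]
wrist_force: [-4.8, -6.4, -1.0]
width: 0.121
grip_force: 36.1
```

```bash
python3 k.py
```

```text
12.0333 pos [ 0.46980319 -0.02864447  0.08640368] x -0.18564588184305736 z 0.0054036803243072 side -0.0017671889695041881 ang 0.007099245115797362 r 0.18572450890050488 Fx -7.206296842272666 Fz -1.0128268907198026 0.12141773650972507 36.12983286380768
```

>>> drive_tool(rows=[[0,0,0,0,0,0.003,0],[0,0,0,0,0,0,0]])

```text
time: 12.2
tool_pos: [0.4698, -0.0287, 0.0837]
tcp_rot: [-1.614, -2.69, 0.009]
wrist_force: [-4.4, -6.8, -1.1]
width: 0.124
grip_force: 36.2
```

>>> drive_tool(rows=[[0,0,0,0,0,0.003,0],[0,0,0,0,0,0,0]])

```text
time: 12.37
tool_pos: [0.4698, -0.0287, 0.0831]
tcp_rot: [-1.613, -2.689, 0.01]
wrist_force: [-12.2, -7.1, 16.8]
width: 0.122
grip_force: 38.1
```

>>> drive_tool(rows=[[0,0,0,0,-0.001,0.002,0],[0,0,0,0,0,0,0],[0,0,0,0,0,0,0],[0,0,0,0,0,0,0]])

```text
time: 12.7
tool_pos: [0.4698, -0.0288, 0.0829]
tcp_rot: [-1.614, -2.69, 0.008]
wrist_force: [-14.5, -3.9, 28.1]
width: 0.124
grip_force: 39.0
```

```bash
python3 k.py; python3 - <<'E'
from h import *
S=read_camera('scene')
cv2.imwrite('pics/s1.png',cv2.convertScaleAbs(cv2.resize(S['color'][180:320,230:420,::-1],None,fx=4,fy=4),alpha=1.5))
c,s=np.cos(.489),np.sin(.489)
for b in [(.065,-.1,.112),(.065,.1,.112),(-.07,-.1,.112),(-.07,.1,.112)]:print(b,(proj(S,[.5693+c*b[0]-s*b[1],.0263+s*b[0]+c*b[1],b[2]])-[230,180])*4)
E
```

```text
12.7 pos [ 0.4698276  -0.02876776  0.08293329] x -0.18568224863048505 z 0.0019332926327415012 side -0.0018874963995601096 ang -0.01158854284029093 r 0.18569231291810945 Fx -14.57999191610274 Fz 28.06707303360994 0.12411603701347232 39.037617444992065
(0.065, -0.1, 0.112) [[227.82910023 424.69375182]]
(0.065, 0.1, 0.112) [[602.77547441 286.99404574]]
(-0.07, -0.1, 0.112) [[137.58099781 193.15323637]]
(-0.07, 0.1, 0.112) [[494.43667814  71.61021442]]
```

View pics/s1.png

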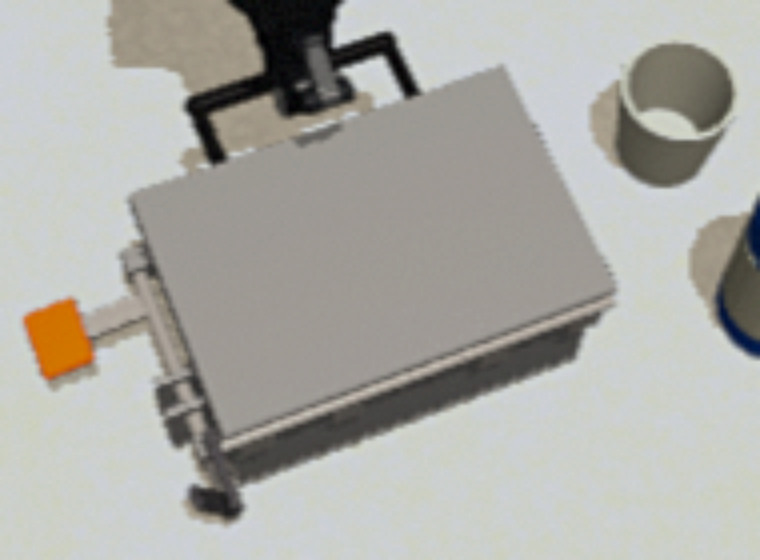

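The lid's corners at crop (132,195), (505,68), (613,290) and (222,440) are within about 2 image pixels of the predictions for a shut lid. The lever is still down. Now I'll raise the outer lid slowly.

>>> drive_tool(rows=[[0,0,0,0,0,-0.006,0],[0,0,0,0,0.0003,-0.008,0],[0,0,0,0,0.0006,-0.009,0],[0,0,0,0,0.001,-0.009,0],[0,0,0,0,0.0015,-0.009,0],[0,0,0,0,0.002,-0.009,0],[0,0,0,0,0,0,0]])

```text
time: 13.33
tool_pos: [0.4761, -0.0253, 0.1317]
tcp_rot: [-1.616, -2.691, 0.003]
wrist_force: [-5.3, -4.4, -0.3]
width: 0.127
grip_force: 35.5
```

```bash
python3 k.py
```

```text
13.3333 pos [ 0.47614589 -0.02529602  0.13172323] x -0.1784736190810195 z 0.0507232253091692 side -0.0017905963995851482 ang 0.2549044020494165 r 0.18554158103681662 Fx -6.761646806828745 Fz -0.29616993196567537 0.12745699320899603 35.462894439697266
```

Now about 0.26 rad. Next, on to about 0.82 along the arc.

>>> drive_tool(rows=[[0,0,0,0,0.0025,-0.0085,0],[0,0,0,0,0.0028,-0.0085,0],[0,0,0,0,0.0032,-0.0083,0],[0,0,0,0,0.0036,-0.0081,0],[0,0,0,0,0.004,-0.008,0],[0,0,0,0,0.0043,-0.0078,0],[0,0,0,0,0.0047,-0.0075,0],[0,0,0,0,0,0,0]])

```text
time: 14.0
tool_pos: [0.5003, -0.0124, 0.1895]
tcp_rot: [-1.617, -2.693, -0.002]
wrist_force: [-8.1, -0.7, 2.2]
width: 0.126
grip_force: 34.2
```

>>> drive_tool(rows=[[0,0,0,0,0.005,-0.0074,0],[0,0,0,0,0.0053,-0.0072,0],[0,0,0,0,0.0056,-0.007,0],[0,0,0,0,0.0058,-0.0068,0],[0,0,0,0,0.006,-0.0066,0],[0,0,0,0,0,0,0],[0,0,0,0,0,0,0]])

```text
time: 14.58
tool_pos: [0.526, 0.0015, 0.2226]
tcp_rot: [1.616, 2.693, 0.006]
wrist_force: [2.4, 4.6, -7.3]
width: 0.128
grip_force: 32.2
```

```bash
python3 k.py; python3 - <<'E'
from h import *
S=read_camera('scene');T=read_camera('top')
g=lambda p,l,t:cv2.convertScaleAbs(cv2.resize(p['color'][t:t+150,l:l+200,::-1],None,fx=2,fy=2,interpolation=cv2.INTER_CUBIC),alpha=1.6)
cv2.imwrite('pics/e1.png',np.hstack([g(S,230,180),g(T,195,140)]))
E
```

```text
14.5833 pos [0.52597667 0.0014868  0.22263387] x -0.12190180493133665 z 0.1416338697464737 side -0.0015543253434630797 ang 0.8381330720929918 r 0.18686948147003227 Fx 4.282591141637528 Fz -7.2978743383403675 0.12764492957317167 32.24511802196503
```

View pics/e1.png

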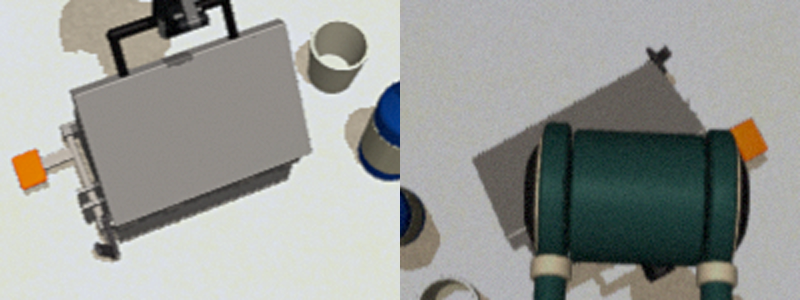

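The scene half shows the lid raised about 47° with its bar at (175,25) still held, and the lever pad down at (30,168). The cup and bottle haven't moved. The inner lid is hidden behind the raised lid. I'll let it settle, then hand in.

>>> drive_tool(rows=[[0,0,0,0,0,0,0],[0,0,0,0,0,0,0],[0,0,0,0,0,0,0],[0,0,0,0,0,0,0]])

```text
time: 15.02
tool_pos: [0.5256, 0.0013, 0.2222]
tcp_rot: [1.617, 2.693, 0.006]
wrist_force: [2.0, 5.1, -8.0]
width: 0.123
grip_force: 32.2
```

```bash
python3 k.py; python3 -c "
from workcell import workorder
print(workorder.finish_job())"
```

```text
15.0167 pos [0.5255549  0.00126928 0.22223407] x -0.1223763237487821 z 0.141234072048678 side -0.0015482251605028821 ang 0.8348129447424356 r 0.18687703904363934 Fx 4.162252401474689 Fz -7.974144812101929 0.12279698676531436 32.24446892738342
the job is handed in; nothing more can be done
None
```

I handed the job in at about 15 s with the lever clicked down, both lids lowered shut, and the outer lid raised and held by its bar at about 0.83 rad (48°); the inner lid should be shut but was hidden behind the raised lid in the last pictures, and no verdict was returned.

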